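# Hang the offcut pail on the twin-prong hook by its folded-down wire handle

### The arm

A 7-joint arm with a two-finger parallel gripper is mounted at the origin on the work surface; the furniture and walls round the work are solid. World frame = base frame: x ahead of the robot, y to its left, z up, the work surface at z = 0. Lengths are in mm, angles in rad, forces in N, time in s.
With the tool pointing down it reaches from about 425 to 1025 mm from the base axis. Payload 3.6 kg.
Tool frame: the origin (TCP) lies at the very end of the fingers, on their centre line; the grasp point (between the pads) lies 19 mm behind it; z points along the fingers, y is the line along which they close (so a half turn about z gives the same grasp; the last joint's range is limited). The gripper opens to 85 mm and grips with 20 to 120 N. Pads are 22 mm wide; open, the fingers measure 114 mm over their backs; the gripper's body (76 mm by 85 mm) begins 54 mm behind the grasp point. The pads swing forward as they close: fully open they stand 13 mm farther back than shut.
Start: joints at [1.042, 0.591, 0.048, 1.609, -0.033, 0.943, -0.034], TCP at [306.05, -657.239, 231.302] pointing down, gripper open.
Joint ranges: [-2.69, 2.69], [-0.47, 2.24], [-1.27, 1.36], [0.19, 2.51], [-1.53, 4.68], [0.08, 2.07], [-3.09, 3.09]. Speed limits (rad/s): [2.57, 2.57, 3.14, 3.14, 3.14, 3.14, 3.14].

### API

Orientations are given as a rotation vector (axis times angle).
In Python, from workcell import ctrl gives the robot as it stands.
- The arm moves only by the shell command python3 -m inch 'ROWS'. ROWS is JSON, a list of rows, each an object with "fingers": the opening, from 0 (shut) to 1 (fully open); "offset": the shift along the tool's x, y, z scaled (see below), a list of three; "turn": the turn about the tool's z scaled (see below). In form: [{"fingers": fingers, "offset": [dx, dy, dz], "turn": turn}, ...]. A call has 1 to 12 rows; each row is the pose to reach, as a shift and turn from the pose commanded when the call began, along the tool's axes at that moment; what a row does not reach only later rows make up. The controller multiplies each number of a shift by 0.5 m and each number of a turn by 90 degrees. A row lasts 1/12 s, in which the tool goes at most 41.7 mm and 7.16 degrees, less where a joint would pass 70% of its speed; a pose out of reach is approached as far as the arm can. A call with a number of a shift or a turn outside -1 to 1 is refused whole. A call with a gripper value outside its range is refused whole. The fingers move at their own pace and stop on an object; the grip force is fixed at half the most. Time passes only in rows, so rows that repeat a pose let the fingers close. It gives the time, the measured TCP pose, the force, the opening and the grip force at its end, in the units of the state.
- ctrl.read_state(): the state, without advancing time (a new reading comes with each control period).
- ctrl.grab_frame(name): name is "scene" or "side" or "wrist"; returns a dict with "frame" (420x560x3 uint8, red, green, blue), "K" (3x3 intrinsics, pixels), "k1" (the pictures are not rectified: a ray, as slopes to the right and down, at radius r is drawn at 1 + k1 r^2 times it, then the intrinsics apply), "rvec" (rotation vector, rad) and "tvec" (3), from world to camera coordinates, as OpenCV has them; the wrist camera has in their place "hand_eye" (4x4, takes a point from camera to tool coordinates, whose origin is the TCP and whose axes are the flange's). Camera axes: x right, y down, z forward; pixel columns grow to the right and rows downward; lengths in mm; the calibration is good to about 2 mm. A picture is of the moment at which its call begins: read the wrist's pose just before it. There is no depth.
- ctrl.close_job(): hands the job in; it is judged then, once.
The state is a dict: "time_s": time; "q": joint angles; "qd": joint speeds; "joint_torque": joint torques, N m; "eef_pos": TCP position; "tcp_rot": TCP orientation; "force": force on the tool from outside, world axes, zero at the start; "moment": the same for the moment, N m; "opening": finger opening in mm; "grip_force": force on a finger pad.
Only numpy, scipy, OpenCV 4.12 (cv2) and the standard library are available. Lean on these libraries where they do the work, as an engineer would, in place of code of your own. Each camera call takes 0.05 s, during which the arm holds its last target. There are 200 camera calls.

### The job

Hang the offcut pail up on the bench hanger. While the pail stays standing on the bench, swing its folded-down wire handle upright; then take the pail up by that handle, hook the handle over both prongs (behind their upturned tips) and let the weight down gently on them before you let go. Keep the offcuts in the pail, keep it level, neither drop it nor press it hard on the prongs, and leave the other things on the bench as they are.

Things in the scene. Friction and masses are not known exactly. Their poses are not given: they have to be found in the camera images.
- pail: open galvanised steel pail on the bench, round, 105 mm high, 128 mm across the foot, 150 mm over the rim, 0.45 to 0.7 kg. Origin: centre of its underside, z up. The handle's ears are at y = +83 and -83 mm, 90 mm up: the hinge axis is parallel to y. At the start the handle is folded to the pail's -x side, which faces the robot's side of the bench, turned 20 to 72 degrees to the robot's right
- bail (a joint): angle of the wire handle about the ears, rad: 0 upright, +1.9 folded down on its stop at the pail's -x side (the start), -1.9 folded down at +x. It is loose: left more than about 0.4 from upright it falls back, nearer to upright it stays. About 0.8 N at the grip lifts it
- bail_grip (a point): middle of the handle's wooden grip, 84 mm from the hinge axis: a barrel 58 mm long, 15 mm thick, along the pail's y, on straight 6 mm wire reaching 53 mm each way. Folded, it lies 63 mm above the bench, against the pail's side (no room for a finger between); upright it is 174 mm above the underside and 69 mm above the rim, free all round
- hanger: fixed plywood stand with a steel twin-prong hook: foot 18 mm thick from x = -25 to +125 mm, upright board 130 mm wide, 262 mm tall. Origin: on the bench below the seat; x points from the seat to the board (its face is 95 mm behind the seat), -x is the open front, towards the robot's side, turned 20 to 70 degrees to its right. Hung, the wire each side of the wooden grip lies on the prongs
- hanger_seat (a point): midway between the prongs, level with their tops, 239 mm above the bench. Prongs: level 8 mm rods along the hanger's x at y = +42 and -42 mm (76 mm free between, for the fingers); 24 mm in front of the seat they turn up, the tips end 36 mm in front and 20 mm above the seat. The handle comes in from the front: grip above the tips, pail's rim below the prongs
- offcut_1: wood offcut 70 x 45 x 20 mm, lying loose in the pail; origin at its underside's centre
- offcut_3: smaller wood offcut 55 x 35 x 16 mm, lying loose in the pail; origin at its underside's centre
- block_plane: iron block plane on the bench, a bystander
- mug: dotted mug on the bench, a bystander
- sanding_block: cork sanding block on the bench, a bystander
- offcut_5: square wood offcut on the bench, a bystander
Things that resemble listed ones, but are neither listed nor needed, are in the scene too. What is shaped like the offcut_3 but red is not meant.

How it is judged (in metres and radians):
On the way, in this order (a step that is already met when the one before it is completed fails the run):
1. the wire handle is upright (within 0.45 rad) while the pail stands on the bench (value of joint bail between -0.45 and 0.45 rad and height (world z) of pail below 0.01 m and angle between pail's own z axis and vertical below 0.1 rad), for 0.2 s.
2. the pail is carried clear of the bench, hanging level from its handle (height (world z) of pail above 0.03 m and angle between pail's own z axis and vertical below 0.4 rad and contact force between the fingers and pail above 1 N), for 0.2 s.
At the end, for the whole second after the job is handed in: the pail hangs at rest, released, its handle on both prongs: grip 30 mm before to 85 mm behind the seat, 15 mm sideways, -2 to +8 mm in height; square to the prongs and pail level within 0.3 rad; weight on the hanger; both offcuts in it (x of bail_grip in the frame of hanger_seat between -0.03 and 0.085 m and y of bail_grip in the frame of hanger_seat between -0.015 and 0.015 m and z of bail_grip in the frame of hanger_seat between -0.002 and 0.008 m and angle between the y axis of pail and the y axis of hanger, either way round below 0.3 rad and angle between pail's own z axis and vertical below 0.3 rad and contact force between pail and hanger above 3 N and linear speed of pail below 0.08 m/s and horizontal distance between each of offcut_1, offcut_3 and pail below 0.075 m and distance between each of offcut_1, offcut_3 and pail below 0.11 m); the robot touches nothing.
It fails at once if the pail is tipped over 0.6 rad (angle between pail's own z axis and vertical above 0.6 rad).
It fails at once if the pail is dropped (falling faster than 0.45 m/s, out of the fingers) (linear speed of pail above 0.45 m/s and contact force between the fingers and pail below 0.1 N and height (world z) of pail above 0.004 m).
It fails at once if the pail is pressed on the hanger with more than 45 N (contact force between pail and hanger above 45 N).
It fails at once if an offcut falls out of the pail (distance between any of offcut_1, offcut_3 and pail above 0.14 m).
It fails at once if a bystander is shifted by more than 30 mm (distance of any of block_plane, mug, sanding_block, offcut_5 from where it was at the start of the episode above 0.03 m).
It also fails if it takes over 58 s, if anything falls off the work surface, if the arm or the gripper's body presses on something with over 40 N, if the wrist force passes 120 N, or if a joint passes its speed limit or range.

## Working session

There is one attempt and no reset: what is moved stays moved. The work goes in short steps, Python scripts to look and compute and a shell command to move; the robot and the scene stay as the last step left them, time stands still between calls to the robot, and variables do not carry over. Pictures are saved under pics/ and viewed, at most 10 in all, crops included, and the job is handed in when it is done.

```bash
ls; mkdir -p pics; python3 - <<'E'
from workcell import ctrl
import cv2,numpy as np,pickle
s=ctrl.read_state();print({k:np.round(v,3).tolist() for k,v in s.items()})
fs={n:ctrl.grab_frame(n) for n in("scene","side")}
pickle.dump(fs,open('f0.pkl','wb'))
for n,f in fs.items():
  print(n,f['K'],f['k1'],f['rvec'],f['tvec'])
  cv2.imwrite(f'pics/{n}0.png',cv2.resize(f['frame'][:,:,::-1],(800,600),interpolation=cv2.INTER_CUBIC))
E
```

```text
pics
{'time_s': 0.0, 'q': [1.041, 0.592, 0.048, 1.61, -0.033, 0.943, -0.034], 'qd': [0.001, 0.001, 0.001, 0.001, 0.0, -0.0, -0.001], 'joint_torque': [-0.002, -54.869, 1.546, -19.813, 0.009, 0.009, -0.0], 'eef_pos': [305.712, -656.466, 230.102], 'tcp_rot': [-3.065, -0.679, 0.001], 'force': [-0.395, -0.473, -0.191], 'moment': [-0.024, 0.017, 0.035], 'grip_force': 0.0, 'opening': 85.454}
scene [[387.27604702   0.         277.53965291]
 [  0.         387.27604702 213.15297306]
 [  0.           0.           1.        ]] 0.009929381424674462 [ 2.03419433  1.7251381  -0.48953491] [ -37.27125277 -424.85297949 1346.76040594]
side [[456.69086987   0.         279.57827869]
 [  0.         456.69086987 209.30572124]
 [  0.           0.           1.        ]] -0.04646160651203763 [ 1.95384509 -0.10698517  0.10004601] [-625.11912704  125.31184386 1188.45149922]
```

View pics/scene0.png

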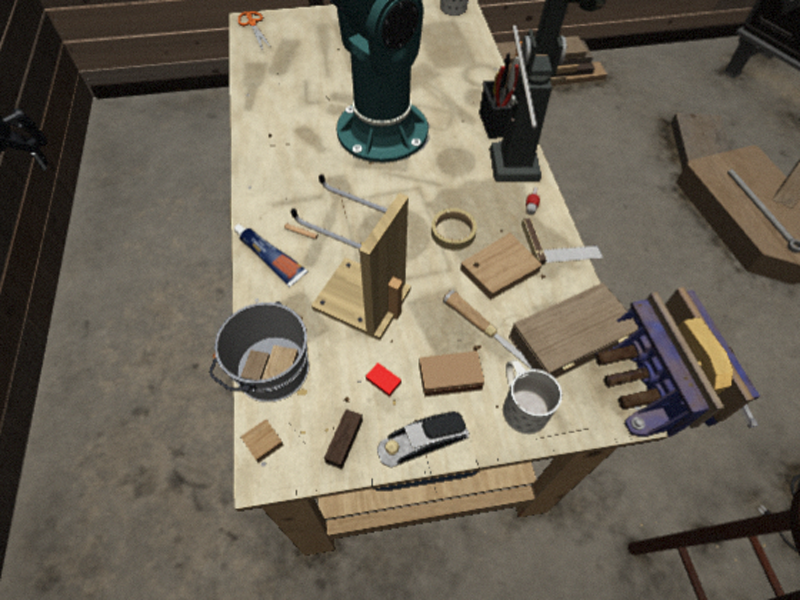

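View pics/side0.png

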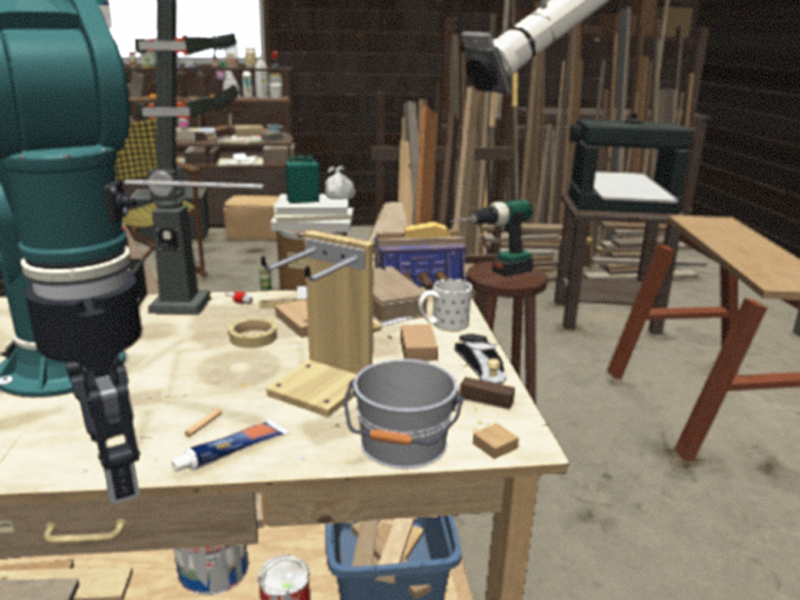

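```bash
cat > h.py <<'E'
import cv2,numpy as np
from scipy.spatial.transform import Rotation as R
def rays(f,px,T=None):
    px=np.atleast_2d(px).astype(float);K=f['K'];d=np.array([f['k1'],0,0,0,0.])
    n=cv2.undistortPoints(px[:,None],K,d)[:,0];v=np.c_[n,np.ones(len(n))]
    if T is None:
        Rm=cv2.Rodrigues(np.array(f['rvec']))[0];o=-Rm.T@np.array(f['tvec']).ravel();return o,v@Rm
    return T[:3,3],v@T[:3,:3].T
def onz(f,px,z,T=None):
    o,v=rays(f,px,T);z=np.broadcast_to(z,len(v));return o+v*((z-o[2])/v[:,2])[:,None]
def tri(o1,v1,o2,v2):
    A=np.c_[v1,-v2];s=np.linalg.lstsq(A,o2-o1,rcond=None)[0];p,q=o1+s[0]*v1,o2+s[1]*v2
    return (p+q)/2,np.linalg.norm(p-q)
def proj(f,P):
    return cv2.projectPoints(np.atleast_2d(P).astype(float),np.array(f['rvec'],float),np.array(f['tvec'],float),f['K'],np.array([f['k1'],0,0,0,0.]))[0][:,0]
def wristT(s,f):
    T=np.eye(4);T[:3,:3]=R.from_rotvec(s['tcp_rot']).as_matrix();T[:3,3]=s['eef_pos'];return T@np.array(f['hand_eye'])
def projw(f,T,P):
    Ti=np.linalg.inv(T);return cv2.projectPoints(np.atleast_2d(P).astype(float),cv2.Rodrigues(Ti[:3,:3])[0],Ti[:3,3],f['K'],np.array([f['k1'],0,0,0,0.]))[0][:,0]
E
python3 - <<'E'
import pickle,cv2,numpy as np
from h import *
fs=pickle.load(open('f0.pkl','rb'))
out=np.zeros((600,800,3),np.uint8)
for (n,x,y,ox,oy) in(("scene",135,195,0,0),("scene",190,112,400,0),("side",225,235,0,300),("side",180,155,400,300)):
  c=fs[n]['frame'][y:y+75,x:x+100,::-1]
  out[oy:oy+300,ox:ox+400]=cv2.resize(c,(400,300),interpolation=cv2.INTER_CUBIC)
cv2.imwrite('pics/crop1.png',out)
h=cv2.cvtColor(fs['side']['frame'],cv2.COLOR_RGB2HSV)
m=cv2.inRange(h,(5,140,100),(20,255,255));m[:290]=0;m[:,:240]=0;m[330:]=0;m[:,310:]=0
n,l,st,c=cv2.connectedComponentsWithStats(m);i=1+np.argmax(st[1:,4]);print(st[i],c[i],onz(fs['side'],c[i],63))
ys,xs=np.where(l==i)
for x in(xs.min(),xs.max()):print(x,ys[xs==x].mean(),onz(fs['side'],[x,ys[xs==x].mean()],63))
E
```

```text
[259 301  29  10 146] [272.87671233 305.58219178] [[ 570.04851415 -368.34948817   63.        ]]
259 304.0 [[ 543.37779726 -360.36701377   63.        ]]
287 307.0 [[ 597.03020765 -375.77615012   63.        ]]
```

View pics/crop1.png

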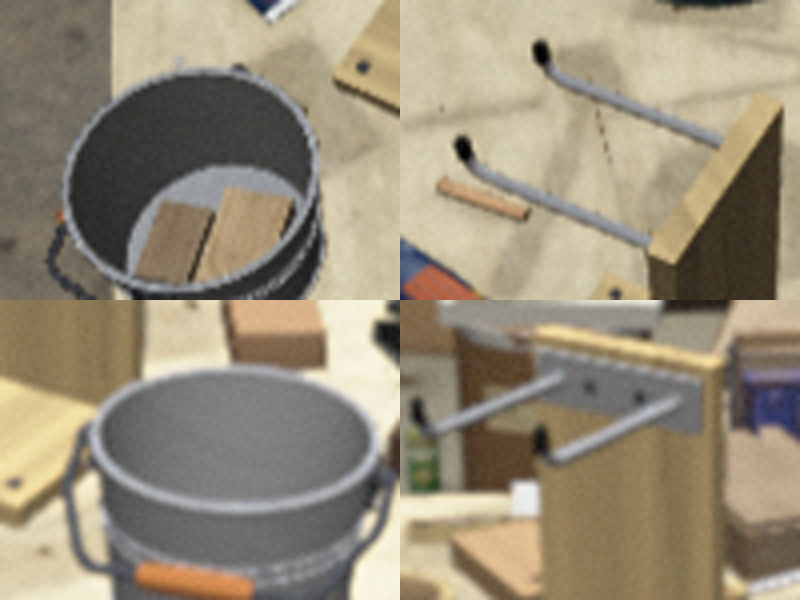

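```bash
python3 - <<'E'
import pickle
from h import *
from scipy.optimize import least_squares
fs=pickle.load(open('f0.pkl','rb'));a,b=fs['scene'],fs['side']
def c(p,x,y,ox,oy):return (np.array(p,float)-[ox,oy])/4+[x,y]-0.375
def circ(P):
    r=least_squares(lambda v:np.hypot(P[:,0]-v[0],P[:,1]-v[1])-v[2],[*P[:,:2].mean(0),75]);return r.x,r.fun
for f,p in((a,c([(66,190),(90,130),(185,70),(270,100),(320,165),(300,245),(200,290),(90,240)],135,195,0,0)),(b,c([(92,440),(130,392),(235,368),(340,395),(380,440),(345,490),(235,513),(130,490)],225,235,0,300))):
    print(circ(onz(f,p,104)))
A=c([(541,42),(462,138),(552,70),(473,163),(722,145),(650,243)],190,112,400,0)
B=c([(416,400),(540,428),(432,432),(553,462),(558,378),(682,402)],180,155,400,300)
oa,va=rays(a,A);ob,vb=rays(b,B)
for i in range(6):print(*tri(oa,va[i],ob,vb[i]))
E
```

```text
(array([ 601.22085855, -289.27803231,   73.48697142]), array([ 1.81131064,  1.67695375,  4.1268389 , -6.83175979, -0.09291858,
        5.23840064, -1.00296593, -4.92585963]))
(array([ 599.58490089, -296.78599179,   74.9938921 ]), array([-0.48203675, -1.46805897,  1.94594421, -0.83667499,  0.08472681,
       -0.33134719, -0.1167886 ,  1.20423548]))
[ 393.14601682 -155.00277516  257.26193353] 2.858727963480001
[ 460.70905786 -205.75509855  257.22164994] 3.3587378063256863
[ 399.52241213 -151.21750468  238.23545053] 5.590183218383413
[ 465.5052892  -202.88869561  238.28712553] 7.056134125495716
[470.30487075 -59.96968029 237.49024404] 1.4108821605126114
[ 539.73023925 -111.23746332  239.66182312] 7.093471679199813
```

```bash
python3 -m inch '[{"fingers":0.8,"offset":[0.776,-0.344,-0.1],"turn":0.5},{"fingers":0.8,"offset":[0.776,-0.344,-0.1],"turn":0.5},{"fingers":0.8,"offset":[0.776,-0.344,-0.1],"turn":0.5},{"fingers":0.8,"offset":[0.776,-0.344,-0.1],"turn":0.5},{"fingers":0.8,"offset":[0.776,-0.344,-0.1],"turn":0.5},{"fingers":0.8,"offset":[0.776,-0.344,-0.1],"turn":0.5},{"fingers":0.8,"offset":[0.776,-0.344,-0.1],"turn":0.5},{"fingers":0.8,"offset":[0.776,-0.344,-0.1],"turn":0.5},{"fingers":0.8,"offset":[0.776,-0.344,-0.1],"turn":0.5},{"fingers":0.8,"offset":[0.776,-0.344,-0.1],"turn":0.5},{"fingers":0.8,"offset":[0.776,-0.344,-0.1],"turn":0.5},{"fingers":0.8,"offset":[0.776,-0.344,-0.1],"turn":0.5}]'
python3 - <<'E'
from workcell import ctrl
from h import *
import pickle
s=ctrl.read_state();f=ctrl.grab_frame("wrist");pickle.dump((s,f),open('w1.pkl','wb'))
print(s['eef_pos'],s['tcp_rot'],s['q'],R.from_rotvec(s['tcp_rot']).as_matrix())
cv2.imwrite('pics/w1.png',cv2.resize(f['frame'][:,:,::-1],(800,600)))
T=wristT(s,f);print(f['hand_eye'])
h=cv2.cvtColor(f['frame'],cv2.COLOR_RGB2HSV)
m=cv2.inRange(h,(5,150,90),(20,255,255));n,l,st,c=cv2.connectedComponentsWithStats(m)
for i in range(1,n):
  if st[i,4]>100:print(st[i],c[i],onz(f,c[i],63,T))
E
```

```text
time_s: 1.1
eef_pos: [589.6, -331.2, 280.9]
tcp_rot: [-3.093, 0.53, -0.002]
force: [0.1, 0.0, 0.3]
opening: 68.2
grip_force: 0.0
[ 589.64675789 -331.1877382   280.94424847] [-3.09305466e+00  5.30085501e-01 -2.24712957e-03] [ 0.29023152  0.48855275  0.22979522  1.68622861 -0.133429    0.98163799
 -1.34191138] [[ 9.42933520e-01 -3.32975079e-01  1.99314330e-03]
 [-3.32980010e-01 -9.42928619e-01  3.15167582e-03]
 [ 8.29962355e-04 -3.63549766e-03 -9.99993047e-01]]
[[-9.24094033e-04 -9.60237680e-01 -2.79182277e-01  7.21284084e+01]
 [ 9.99999528e-01 -8.03728385e-04 -5.45605251e-04 -2.71733951e-01]
 [ 2.99524000e-04 -2.79182649e-01  9.60237970e-01 -1.41911774e+02]
 [ 0.00000000e+00  0.00000000e+00  0.00000000e+00  1.00000000e+00]]
```

View pics/w1.png

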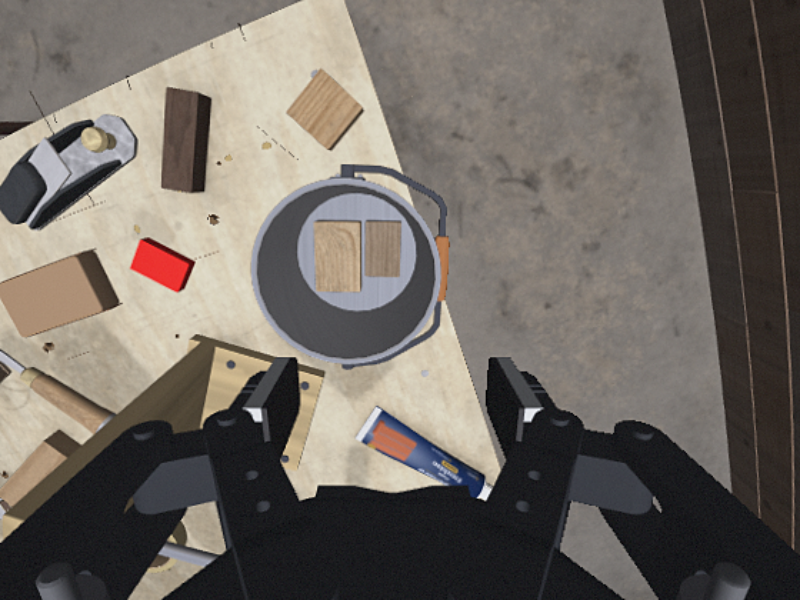

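```bash
python3 - <<'E'
from h import *
import pickle
s,f=pickle.load(open('w1.pkl','rb'));T=wristT(s,f)
p=lambda *a:(np.array(a,float)+.5)*.7-.5
Rt=R.from_rotvec(s['tcp_rot']).as_matrix()
tool=lambda P:(P-s['eef_pos'])@Rt
r=onz(f,p((251,271),(441,271),(346,177),(346,365),(279,204),(413,204),(279,338),(413,338)),104,T)
c=r.mean(0);print('rim',c,np.hypot(*(r-c)[:,:2].T),tool(c))
e=onz(f,p((346,170),(346,367)),90,T);print('ears',e,e.mean(0),tool(e))
g=onz(f,p((449,240),(448,300),(449,268)),66,T);print('grip outer',g,tool(g))
w=onz(f,p((443,200),(443,232),(348,168)),63,T);print('corner',tool(w))
E
```

```text
rim [ 601.03254035 -294.63156131  104.        ] [75.59130643 75.45468166 74.18638336 79.00855423 73.5053881  75.62120889
 79.28893799 76.64486724] [ -1.58329728 -37.61776679 177.08092491]
ears [[ 675.58022037 -322.08576776   90.        ]
 [ 519.83036357 -261.48149106   90.        ]] [ 597.70529197 -291.78362941   90.        ] [[ 77.84029155 -36.50203253 191.14288502]
 [-89.2014819  -41.78671851 191.02345827]]
grip outer [[ 592.6112777  -382.77627414   66.        ]
 [ 541.10830586 -365.7114312    66.        ]
 [ 568.95322807 -375.35696114   66.        ]] [[ 19.7949007   48.43862503 214.78607236]
 [-34.45122943  49.49690238 214.73720241]
 [ -4.98355024  49.32028341 214.76230175]]
corner [[ 53.5735348   42.55215181 217.83552882]
 [ 26.32390523  43.38161813 217.80989695]
 [ 79.91267743 -37.71721279 218.14921058]]
```

```bash
python3 -m inch '[{"fingers":0.8,"offset":[-0.01,0.04,0.05],"turn":0},{"fingers":0.8,"offset":[-0.01,0.042,0.1],"turn":0},{"fingers":0.8,"offset":[-0.01,0.042,0.16],"turn":0},{"fingers":0.8,"offset":[-0.01,0.042,0.22],"turn":0},{"fingers":0.8,"offset":[-0.01,0.042,0.28],"turn":0},{"fingers":0.8,"offset":[-0.01,0.042,0.34],"turn":0},{"fingers":0.8,"offset":[-0.01,0.042,0.4],"turn":0},{"fingers":0.8,"offset":[-0.01,0.042,0.44],"turn":0},{"fingers":0.8,"offset":[-0.01,0.042,0.47],"turn":0},{"fingers":0.8,"offset":[-0.01,0.042,0.476],"turn":0},{"fingers":0.8,"offset":[-0.01,0.042,0.476],"turn":0},{"fingers":0.8,"offset":[-0.01,0.042,0.476],"turn":0}]'
python3 - <<'E'
from workcell import ctrl
from h import *
f=ctrl.grab_frame("side")['frame'];g=ctrl.grab_frame("wrist")['frame']
o=np.zeros((600,800,3),np.uint8)
o[:,:400]=cv2.resize(f[200:350,225:325,::-1],(400,600));o[:300,400:]=cv2.resize(g[:,:,::-1],(400,300));cv2.imwrite('pics/d1.png',o)
E
```

```text
time_s: 2.15
eef_pos: [573.4, -356.9, 44.3]
tcp_rot: [3.092, -0.548, 0.002]
force: [0.5, 0.6, 0.6]
opening: 68.3
grip_force: 0.0
```

View pics/d1.png

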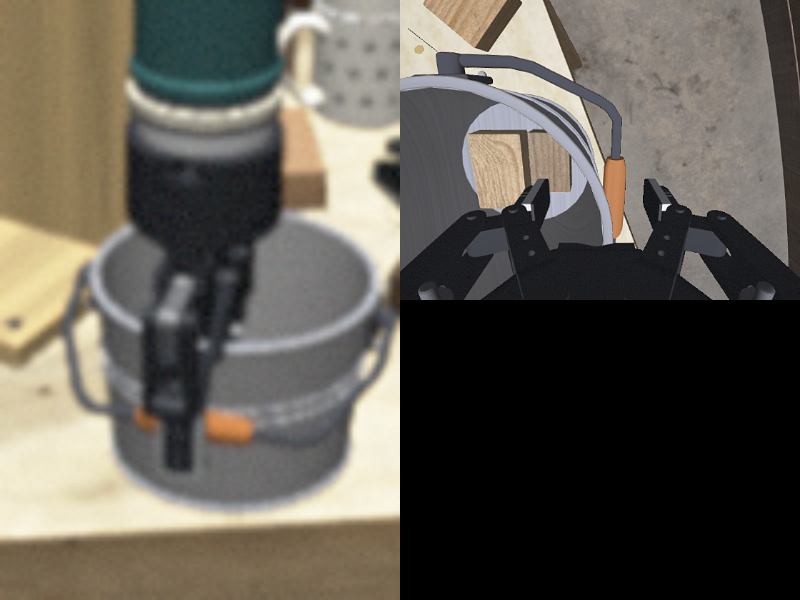

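```bash
python3 -m inch '[{"fingers":0.8,"offset":[0,-0.006,0],"turn":0},{"fingers":0.8,"offset":[0,-0.012,0],"turn":0},{"fingers":0.8,"offset":[0,-0.016,0],"turn":0},{"fingers":0.8,"offset":[0,-0.016,0],"turn":0}]'
```

```text
time_s: 2.58
eef_pos: [576.8, -346.8, 43.8]
tcp_rot: [-3.094, 0.544, -0.001]
force: [-0.0, 0.5, -0.2]
opening: 68.1
grip_force: 0.0
```

```bash
python3 -m inch '[{"fingers":0.8,"offset":[0,-0.004,0],"turn":0},{"fingers":0.8,"offset":[0,-0.004,0],"turn":0}]'; python3 -m inch '[{"fingers":0.8,"offset":[0,-0.003,0],"turn":0},{"fingers":0.8,"offset":[0,-0.003,0],"turn":0}]'; python3 -m inch '[{"fingers":0.8,"offset":[0,-0.003,0],"turn":0},{"fingers":0.8,"offset":[0,-0.003,0],"turn":0}]'
```

```text
time_s: 2.75
eef_pos: [577.0, -345.6, 43.3]
tcp_rot: [-3.094, 0.545, -0.0]
force: [0.1, -0.3, -0.2]
opening: 68.6
grip_force: 0.0
time_s: 2.92
eef_pos: [577.3, -344.4, 43.2]
tcp_rot: [-3.094, 0.546, 0.0]
force: [0.0, 0.2, -0.7]
opening: 67.8
grip_force: 0.0
time_s: 3.08
eef_pos: [577.8, -343.0, 43.2]
tcp_rot: [-3.094, 0.546, 0.0]
force: [-0.2, -0.2, 0.9]
opening: 68.3
grip_force: 0.0
```

```bash
for i in 1 2 3; do python3 -m inch '[{"fingers":0.8,"offset":[0,-0.003,0],"turn":0},{"fingers":0.8,"offset":[0,-0.003,0],"turn":0}]' | egrep 'pos|force:|open'; done
```

```text
eef_pos: [578.0, -342.5, 43.3]
force: [-0.0, -1.5, -0.8]
opening: 68.2
grip_force: 0.5
eef_pos: [578.2, -341.7, 43.2]
force: [-1.2, -2.1, -1.0]
opening: 68.4
grip_force: 1.5
eef_pos: [578.9, -339.8, 43.3]
force: [-0.3, -3.4, -1.2]
opening: 68.4
grip_force: 1.9
```

```bash
python3 -m inch '[{"fingers":0.8,"offset":[0,-0.001,-0.008],"turn":0},{"fingers":0.8,"offset":[0,0,-0.016],"turn":0},{"fingers":0.8,"offset":[0,0.001,-0.024],"turn":0},{"fingers":0.8,"offset":[0,0.002,-0.034],"turn":0}]'
python3 - <<'E'
from workcell import ctrl
from h import *
f=ctrl.grab_frame("side")['frame'];g=ctrl.grab_frame("wrist")['frame']
o=np.zeros((400,800,3),np.uint8)
o[:,:266]=cv2.resize(f[200:350,225:325,::-1],(266,400));o[:,266:799]=cv2.resize(g[:,:,::-1],(533,400));cv2.imwrite('pics/d2.png',o)
h=cv2.cvtColor(f,cv2.COLOR_RGB2HSV)
m=cv2.inRange(h,(5,140,100),(20,255,255));m[:250]=0;m[:,:240]=0;m[330:]=0;m[:,310:]=0
ys,xs=np.where(m);print(xs.min(),xs.max(),ys.min(),ys.max(),len(xs))
E
```

```text
time_s: 3.92
eef_pos: [578.9, -340.1, 60.7]
tcp_rot: [3.094, -0.546, -0.0]
force: [-1.4, -2.7, -2.0]
opening: 68.3
grip_force: 1.6
260 287 294 302 80
```

View pics/d2.png

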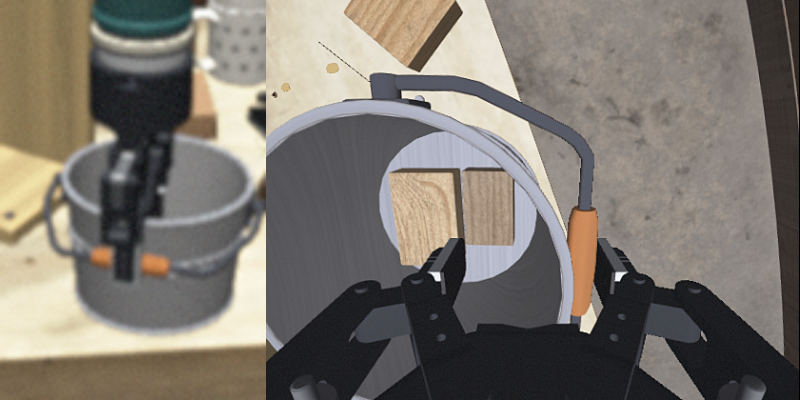

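```bash
python3 -m inch '[{"fingers":0.8,"offset":[0,0.001,-0.01],"turn":0},{"fingers":0.8,"offset":[0,0,-0.02],"turn":0},{"fingers":0.8,"offset":[0,-0.002,-0.03],"turn":0},{"fingers":0.8,"offset":[0,-0.004,-0.04],"turn":0},{"fingers":0.8,"offset":[0,-0.006,-0.05],"turn":0},{"fingers":0.8,"offset":[0,-0.009,-0.06],"turn":0},{"fingers":0.8,"offset":[0,-0.013,-0.07],"turn":0},{"fingers":0.8,"offset":[0,-0.017,-0.08],"turn":0},{"fingers":0.8,"offset":[0,-0.022,-0.09],"turn":0},{"fingers":0.8,"offset":[0,-0.028,-0.1],"turn":0},{"fingers":0.8,"offset":[0,-0.036,-0.11],"turn":0},{"fingers":0.8,"offset":[0,-0.046,-0.12],"turn":0}]'
python3 - <<'E'
from workcell import ctrl
from h import *
f=ctrl.grab_frame("side");g=ctrl.grab_frame("wrist")['frame'];f=f['frame']
o=np.zeros((400,800,3),np.uint8)
o[:,:266]=cv2.resize(f[200:350,225:325,::-1],(266,400));o[:,266:799]=cv2.resize(g[:,:,::-1],(533,400));cv2.imwrite('pics/d3.png',o)
E
```

```text
time_s: 5.02
eef_pos: [586.9, -318.5, 121.0]
tcp_rot: [3.093, -0.547, 0.0]
force: [-1.1, -3.7, 1.1]
opening: 68.2
grip_force: 2.2
```

View pics/d3.png

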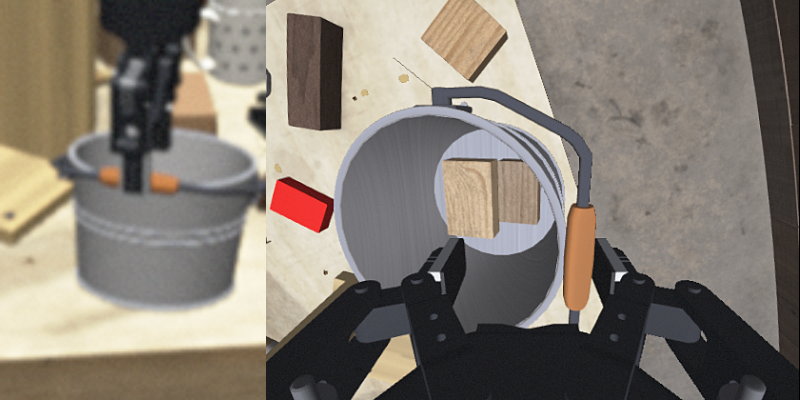

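```bash
python3 -m inch '[{"fingers":0.8,"offset":[0,-0.008,-0.01],"turn":0},{"fingers":0.8,"offset":[0,-0.018,-0.02],"turn":0},{"fingers":0.8,"offset":[0,-0.028,-0.029],"turn":0},{"fingers":0.8,"offset":[0,-0.038,-0.037],"turn":0},{"fingers":0.8,"offset":[0,-0.048,-0.044],"turn":0},{"fingers":0.8,"offset":[0,-0.058,-0.05],"turn":0},{"fingers":0.8,"offset":[0,-0.068,-0.056],"turn":0},{"fingers":0.8,"offset":[0,-0.078,-0.061],"turn":0},{"fingers":0.8,"offset":[0,-0.088,-0.065],"turn":0},{"fingers":0.8,"offset":[0,-0.098,-0.068],"turn":0},{"fingers":0.8,"offset":[0,-0.108,-0.07],"turn":0},{"fingers":0.8,"offset":[0,-0.11,-0.07],"turn":0}]'
python3 - <<'E'
from workcell import ctrl
from h import *
import pickle
s=ctrl.read_state();f=ctrl.grab_frame("side");g=ctrl.grab_frame("wrist");pickle.dump((s,g,f),open('w4.pkl','wb'));g=g['frame'];f=f['frame']
o=np.zeros((400,800,3),np.uint8)
o[:,:266]=cv2.resize(f[200:350,225:325,::-1],(266,400));o[:,266:799]=cv2.resize(g[:,:,::-1],(533,400));cv2.imwrite('pics/d4.png',o)
E
```

```text
time_s: 6.12
eef_pos: [606.4, -264.5, 155.2]
tcp_rot: [-3.093, 0.543, 0.0]
force: [-1.7, -1.9, 1.5]
opening: 68.3
grip_force: 1.0
```

View pics/d4.png

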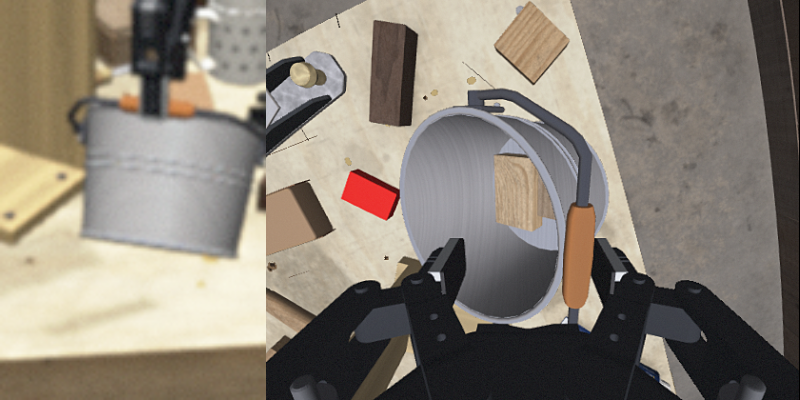

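```bash
python3 -m inch '[{"fingers":0.8,"offset":[0,0.006,0.001],"turn":0},{"fingers":0.8,"offset":[0,0.012,0.002],"turn":0},{"fingers":0.8,"offset":[0,0.019,0.004],"turn":0},{"fingers":0.8,"offset":[0,0.026,0.007],"turn":0},{"fingers":0.8,"offset":[0,0.033,0.01],"turn":0},{"fingers":0.8,"offset":[0,0.04,0.014],"turn":0},{"fingers":0.8,"offset":[0,0.047,0.018],"turn":0},{"fingers":0.8,"offset":[0,0.054,0.022],"turn":0},{"fingers":0.8,"offset":[0,0.061,0.026],"turn":0},{"fingers":0.8,"offset":[0,0.068,0.03],"turn":0},{"fingers":0.8,"offset":[0,0.072,0.032],"turn":0},{"fingers":0.8,"offset":[0,0.072,0.032],"turn":0}]'
python3 - <<'E'
from workcell import ctrl
from h import *
import pickle
s=ctrl.read_state();f=ctrl.grab_frame("side");g=ctrl.grab_frame("wrist");pickle.dump((s,g,f),open('w5.pkl','wb'));g=g['frame'];f=f['frame']
o=np.zeros((400,800,3),np.uint8)
o[:,:266]=cv2.resize(f[200:350,225:325,::-1],(266,400));o[:,266:799]=cv2.resize(g[:,:,::-1],(533,400));cv2.imwrite('pics/d5.png',o)
E
```

```text
time_s: 7.22
eef_pos: [592.7, -301.7, 139.0]
tcp_rot: [3.093, -0.548, -0.001]
force: [-1.0, -4.8, 2.7]
opening: 68.4
grip_force: 1.9
```

View pics/d5.png

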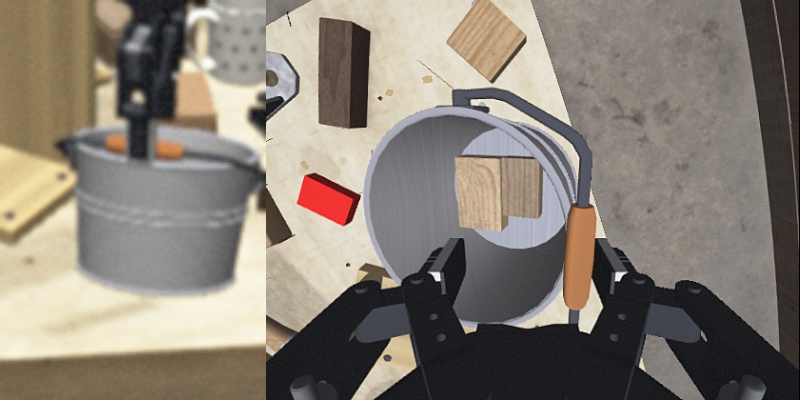

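```bash
python3 -m inch '[{"fingers":0.8,"offset":[0,0.005,-0.004],"turn":0},{"fingers":0.8,"offset":[0,0.01,-0.01],"turn":0},{"fingers":0.8,"offset":[0,0.014,-0.016],"turn":0},{"fingers":0.8,"offset":[0,0.016,-0.022],"turn":0},{"fingers":0.8,"offset":[0,0.016,-0.03],"turn":0},{"fingers":0.8,"offset":[0,0.016,-0.036],"turn":0}]'
python3 - <<'E'
from workcell import ctrl
from h import *
import pickle
s=ctrl.read_state();f=ctrl.grab_frame("side");g=ctrl.grab_frame("wrist");pickle.dump((s,g,f),open('w6.pkl','wb'));g=g['frame'];f=f['frame']
o=np.zeros((400,800,3),np.uint8)
o[:,:266]=cv2.resize(f[200:350,225:325,::-1],(266,400));o[:,266:799]=cv2.resize(g[:,:,::-1],(533,400));cv2.imwrite('pics/d6.png',o)
E
```

```text
time_s: 7.82
eef_pos: [591.0, -306.2, 157.4]
tcp_rot: [-3.092, 0.544, 0.001]
force: [-0.3, -1.0, 0.9]
opening: 68.3
grip_force: 0.0
```

View pics/d6.png

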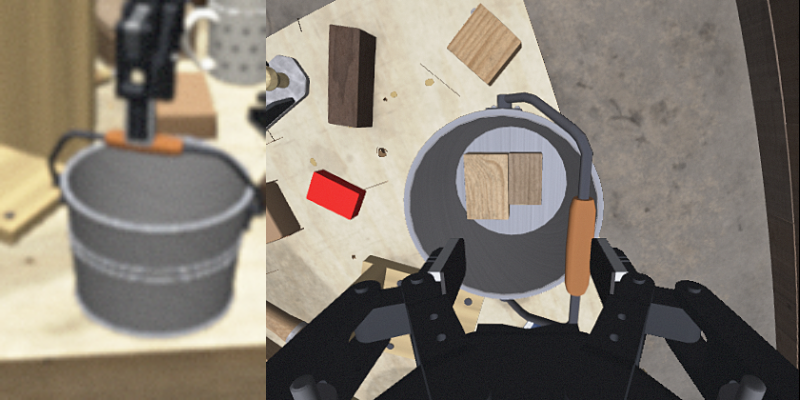

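```bash
cat > bar.py <<'E'
from h import *
def mask(fr,roi=None):
    h=cv2.cvtColor(fr,cv2.COLOR_RGB2HSV);m=cv2.inRange(h,(5,130,90),(18,255,255))
    if roi: k=np.zeros_like(m);x0,x1,y0,y1=roi;k[y0:y1,x0:x1]=m[y0:y1,x0:x1];m=k
    return cv2.morphologyEx(m,cv2.MORPH_OPEN,np.ones((3,3)))
def ends(m,axis):
    ys,xs=np.where(m);a=xs if axis==0 else ys;b=ys if axis==0 else xs
    k=np.polyfit(a,b,1);e=np.array([a.min()-.5,a.max()+.5]);q=np.polyval(k,e)
    return (np.c_[e,q] if axis==0 else np.c_[q,e]),len(a)
def measure(s,g,f,wroi,sroi):
    T=wristT(s,g);w,n1=ends(mask(g['frame'],wroi),1);p,n2=ends(mask(f['frame'],sroi),0)
    print('wrist',w.round(1).tolist(),n1,'side',p.round(1).tolist(),n2)
    o1,v1=rays(g,w,T);o2,v2=rays(f,p)
    P=[tri(o1,v1[i],o2,v2[1-i]) for i in(0,1)]
    E=np.array([x[0] for x in P]);Rt=R.from_rotvec(s['tcp_rot']).as_matrix()
    print('ends',E.round(1).tolist(),[x[1] for x in P],'len',np.linalg.norm(E[0]-E[1]))
    c=E.mean(0);print('centre',c,'tool',(c-s['eef_pos'])@Rt,'axis tool',((E[0]-E[1])@Rt).round(1),'tcp',s['eef_pos'])
E
python3 - <<'E'
from bar import *
import pickle
s,g,f=pickle.load(open('w6.pkl','rb'))
measure(s,g,f,(300,370,180,330),(225,325,240,270))
E
```

```text
wrist [[333.0, 208.5], [324.8, 309.5]] 2501 side [[264.5, 251.1], [292.5, 254.8]] 86
ends [[610.2, -343.9, 160.6], [556.5, -323.1, 160.9]] [np.float64(1.0403196905697645), np.float64(1.4101338137279036)] len 57.538932738776566
centre [ 583.32729302 -333.51565592  160.76381221] tool [ 2.0859411  28.27537667 -3.41412351] axis tool [57.5  1.2  0.3] tcp [ 591.02136078 -306.21948647  157.4134735 ]
```

```bash
python3 -m inch '[{"fingers":0.75,"offset":[0,0,0],"turn":0},{"fingers":0.7,"offset":[0,0,0],"turn":0},{"fingers":0.65,"offset":[0,0,0],"turn":0},{"fingers":0.6,"offset":[0,0,0],"turn":0},{"fingers":0.55,"offset":[0,0,0.002],"turn":0},{"fingers":0.5,"offset":[0,0,0.004],"turn":0},{"fingers":0.45,"offset":[0,0,0.004],"turn":0},{"fingers":0.4,"offset":[0,0,0.004],"turn":0},{"fingers":0.4,"offset":[0,0,0.004],"turn":0},{"fingers":0.4,"offset":[0,0,0.004],"turn":0}]'
python3 - <<'E'
from bar import *
from workcell import ctrl
import pickle
s=ctrl.read_state();g=ctrl.grab_frame("wrist");f=ctrl.grab_frame("side");pickle.dump((s,g,f),open('w7.pkl','wb'))
measure(s,g,f,(250,370,160,330),(225,325,225,270))
E
```

```text
time_s: 8.75
eef_pos: [590.6, -308.1, 155.3]
tcp_rot: [3.094, -0.546, -0.0]
force: [-0.3, 0.1, 0.8]
opening: 34.2
grip_force: 0.0Traceback (most recent call last):
  File "<stdin>", line 5, in <module>
  File "bar.py", line 11, in measure
    T=wristT(s,g);w,n1=ends(mask(g['frame'],wroi),1);p,n2=ends(mask(f['frame'],sroi),0)
                                                          ~~~~^^^^^^^^^^^^^^^^^^^^^^^^^
  File "bar.py", line 8, in ends
    k=np.polyfit(a,b,1);e=np.array([a.min()-.5,a.max()+.5]);q=np.polyval(k,e)
    raise TypeError("expected non-empty vector for x")
TypeError: expected non-empty vector for x
```

```bash
python3 - <<'E'
from bar import *
import pickle
s,g,f=pickle.load(open('w7.pkl','rb'))
for n,k in(('w',g),('s',f)):
  h=cv2.cvtColor(k['frame'],cv2.COLOR_RGB2HSV);m=cv2.inRange(h,(5,120,70),(18,255,255))
  _,l,st,c=cv2.connectedComponentsWithStats(m)
  print(n,[(st[i].tolist(),c[i].round(0).tolist()) for i in range(1,len(st)) if st[i,4]>12 and (n=='w' or (c[i][0]<350 and 180<c[i][1]<340))])
E
```

```text
w [([345, 177, 10, 37, 158], [351.0, 188.0])]
s [([345, 184, 6, 4, 13], [348.0, 185.0]), ([196, 186, 18, 16, 174], [204.0, 194.0]), ([342, 208, 4, 7, 21], [344.0, 211.0]), ([172, 297, 19, 9, 94], [181.0, 301.0]), ([260, 300, 28, 10, 174], [274.0, 304.0])]
```

```bash
python3 - <<'E'
from bar import *
import pickle
s,g,f=pickle.load(open('w7.pkl','rb'))
h=cv2.cvtColor(f['frame'],cv2.COLOR_RGB2HSV);m=cv2.inRange(h,(5,120,70),(18,255,255));m[:290]=0;m[330:]=0;m[:,:250]=0;m[:,310:]=0
e,n=ends(m,0);ys,xs=np.where(m);P=onz(f,np.r_[e,[[xs.mean(),ys.mean()]]],63);Rt=R.from_rotvec(s['tcp_rot']).as_matrix()
print(P,(P-s['eef_pos'])@Rt)
# rim in wrist: project circle candidates check using side rim: bright rim pixels via fit
g2=cv2.cvtColor(g['frame'],cv2.COLOR_RGB2HSV)
E
```

```text
[[ 544.8848021  -354.09180511   63.        ]
 [ 598.19183079 -374.53053756   63.        ]
 [ 572.03928508 -364.48764824   63.        ]] [[-27.17335665  58.84726391  92.30281936]
 [ 29.90982077  59.791693    92.30158877]
 [  1.89934431  59.31369555  92.30219223]]
```

```bash
python3 -m inch '[{"fingers":0.5,"offset":[0.004,0.06,0],"turn":0},{"fingers":0.5,"offset":[0.004,0.107,0],"turn":0},{"fingers":0.5,"offset":[0.004,0.107,0],"turn":0},{"fingers":0.5,"offset":[0.004,0.107,0],"turn":0},{"fingers":0.5,"offset":[0.004,0.107,0.05],"turn":0},{"fingers":0.5,"offset":[0.004,0.107,0.1],"turn":0},{"fingers":0.5,"offset":[0.004,0.107,0.15],"turn":0},{"fingers":0.5,"offset":[0.004,0.107,0.19],"turn":0},{"fingers":0.5,"offset":[0.004,0.107,0.22],"turn":0},{"fingers":0.5,"offset":[0.004,0.107,0.23],"turn":0},{"fingers":0.5,"offset":[0.004,0.107,0.23],"turn":0},{"fingers":0.5,"offset":[0.004,0.107,0.23],"turn":0}]'
```

```text
time_s: 9.85
eef_pos: [574.8, -359.0, 40.8]
tcp_rot: [3.094, -0.546, 0.001]
force: [-0.6, -0.1, -0.5]
opening: 42.8
grip_force: 0.0
```

```bash
python3 -m inch '[{"fingers":0.5,"offset":[0,-0.008,0],"turn":0},{"fingers":0.5,"offset":[0,-0.016,0],"turn":0},{"fingers":0.5,"offset":[0,-0.018,0],"turn":0},{"fingers":0.5,"offset":[0,-0.018,0],"turn":0}]'
```

```text
time_s: 10.18
eef_pos: [578.1, -351.1, 41.5]
tcp_rot: [3.093, -0.546, 0.004]
force: [0.2, -1.4, 0.8]
opening: 42.7
grip_force: 0.6
```

```bash
python3 -m inch '[{"fingers":0.5,"offset":[0,-0.004,0],"turn":0},{"fingers":0.5,"offset":[0,-0.006,-0.002],"turn":0},{"fingers":0.5,"offset":[0,-0.006,-0.012],"turn":0},{"fingers":0.5,"offset":[0,-0.004,-0.022],"turn":0},{"fingers":0.5,"offset":[0,-0.003,-0.032],"turn":0},{"fingers":0.5,"offset":[0,-0.002,-0.042],"turn":0},{"fingers":0.5,"offset":[0,-0.002,-0.052],"turn":0}]'
cat > look.py <<'E'
from bar import *
from workcell import ctrl
s=ctrl.read_state();f=ctrl.grab_frame("side");g=ctrl.grab_frame("wrist")
T=wristT(s,g);Rt=R.from_rotvec(s['tcp_rot']).as_matrix()
def blob(fr,roi):
    h=cv2.cvtColor(fr,cv2.COLOR_RGB2HSV);m=cv2.inRange(h,(5,125,80),(18,255,255));k=np.zeros_like(m);x0,x1,y0,y1=roi;k[y0:y1,x0:x1]=m[y0:y1,x0:x1];return k
ms=blob(f['frame'],(245,320,225,315));mw=blob(g['frame'],(240,420,130,400))
mw=cv2.morphologyEx(mw,cv2.MORPH_OPEN,np.ones((5,5)))
for n,m in(('s',ms),('w',mw)):
    ys,xs=np.where(m);print(n,len(xs),(xs.min(),xs.max(),ys.min(),ys.max()) if len(xs) else '')
e,_=ends(ms,0);w,_=ends(mw,1)
# wrist: plane through camera and barrel axis; side: intersect rays with it
o,v=rays(g,w,T);n=np.cross(v[0],v[1]);o2,v2=rays(f,np.r_[e,[e.mean(0)]]);P=o2+v2*(((o-o2)@n)/(v2@n))[:,None]
print('barrel ends/mid',P.round(1).tolist(),'len',np.linalg.norm(P[0]-P[1]).round(1));print('tool',((P-s['eef_pos'])@Rt).round(1).tolist(),'tcp',s['eef_pos'].round(1),'F',s['force'].round(1))
E
python3 look.py
```

```text
time_s: 10.77
eef_pos: [577.3, -350.2, 67.0]
tcp_rot: [3.093, -0.547, 0.0]
force: [-1.2, -3.1, -0.6]
opening: 42.6
grip_force: 1.7
s 92 (np.int64(260), np.int64(287), np.int64(289), np.int64(298))
w 3161 (np.int64(288), np.int64(320), np.int64(226), np.int64(337))
barrel ends/mid [[545.0, -352.1, 86.9], [597.8, -372.5, 86.4], [571.6, -362.3, 86.7]] len 56.7
tool [[-29.7, 12.8, -19.9], [26.9, 13.9, -19.5], [-1.2, 13.3, -19.7]] tcp [ 577.3 -350.2   67. ] F [-1.2 -3.1 -0.6]
```

```bash
python3 -m inch '[{"fingers":0.5,"offset":[0,0,-0.012],"turn":0},{"fingers":0.5,"offset":[0,0,-0.024],"turn":0},{"fingers":0.5,"offset":[0,-0.001,-0.036],"turn":0},{"fingers":0.5,"offset":[0,-0.003,-0.048],"turn":0},{"fingers":0.5,"offset":[0,-0.006,-0.06],"turn":0},{"fingers":0.5,"offset":[0,-0.01,-0.072],"turn":0},{"fingers":0.5,"offset":[0,-0.014,-0.084],"turn":0},{"fingers":0.5,"offset":[0,-0.017,-0.094],"turn":0}]'; python3 look.py
```

```text
time_s: 11.53
eef_pos: [580.8, -341.9, 114.4]
tcp_rot: [3.093, -0.546, 0.002]
force: [-1.6, -5.2, 0.8]
opening: 42.7
grip_force: 2.5
s 95 (np.int64(261), np.int64(289), np.int64(268), np.int64(276))
w 3031 (np.int64(288), np.int64(319), np.int64(224), np.int64(332))
barrel ends/mid [[547.5, -343.6, 129.6], [601.7, -364.2, 130.3], [574.8, -354.0, 130.0]] len 58.0
tool [[-30.7, 13.0, -15.1], [27.3, 13.8, -15.9], [-1.5, 13.4, -15.5]] tcp [ 580.8 -341.9  114.4] F [-1.6 -5.2  0.8]
```

```bash
python3 -m inch '[{"fingers":0.5,"offset":[0,0.003,-0.008],"turn":0},{"fingers":0.5,"offset":[0,0.003,-0.018],"turn":0},{"fingers":0.5,"offset":[0,0.002,-0.026],"turn":0},{"fingers":0.5,"offset":[0,0.001,-0.032],"turn":0}]'; python3 look.py
```

```text
time_s: 11.97
eef_pos: [580.7, -340.4, 129.3]
tcp_rot: [-3.092, 0.544, 0.001]
force: [1.1, -0.3, -0.2]
opening: 42.7
grip_force: 0.3
s 95 (np.int64(261), np.int64(290), np.int64(266), np.int64(275))
w 2597 (np.int64(286), np.int64(315), np.int64(215), np.int64(315))
barrel ends/mid [[547.7, -342.0, 132.5], [603.7, -363.2, 133.2], [575.9, -352.6, 132.9]] len 59.9
tool [[-30.5, 12.8, -3.2], [29.4, 13.5, -4.0], [-0.3, 13.2, -3.6]] tcp [ 580.7 -340.4  129.3] F [ 1.1 -0.3 -0.2]
```

```bash
python3 -m inch '[{"fingers":0.5,"offset":[0,-0.006,-0.009],"turn":0},{"fingers":0.5,"offset":[0,-0.012,-0.017],"turn":0},{"fingers":0.5,"offset":[0,-0.018,-0.024],"turn":0},{"fingers":0.5,"offset":[0,-0.024,-0.03],"turn":0},{"fingers":0.5,"offset":[0,-0.03,-0.036],"turn":0},{"fingers":0.5,"offset":[0,-0.036,-0.041],"turn":0}]'; python3 look.py
```

```text
time_s: 12.57
eef_pos: [585.8, -326.5, 150.7]
tcp_rot: [3.092, -0.547, -0.0]
force: [-3.1, -4.2, 4.0]
opening: 43.2
grip_force: 2.7
s 94 (np.int64(263), np.int64(291), np.int64(255), np.int64(263))
w 2527 (np.int64(287), np.int64(315), np.int64(212), np.int64(311))
barrel ends/mid [[552.6, -328.8, 150.7], [607.2, -349.4, 150.4], [580.1, -339.1, 150.6]] len 58.3
tool [[-30.4, 13.6, -0.0], [27.9, 14.2, 0.3], [-1.0, 13.9, 0.1]] tcp [ 585.8 -326.5  150.7] F [-3.1 -4.2  4. ]
```

```bash
python3 -m inch '[{"fingers":0.5,"offset":[0,0.006,0.004],"turn":0},{"fingers":0.5,"offset":[0,0.012,0.008],"turn":0},{"fingers":0.5,"offset":[0,0.018,0.012],"turn":0},{"fingers":0.5,"offset":[0,0.024,0.018],"turn":0},{"fingers":0.5,"offset":[0,0.03,0.024],"turn":0},{"fingers":0.5,"offset":[0,0.06,0],"turn":0},{"fingers":0.5,"offset":[0,0.06,0],"turn":0},{"fingers":0.5,"offset":[0,0.06,0],"turn":0},{"fingers":0.5,"offset":[0,0.06,0],"turn":0}]'; sed -i 's/(240,420,130,400)/(200,420,100,400)/' look.py; python3 look.py
```

```text
time_s: 13.42
eef_pos: [576.4, -353.7, 150.3]
tcp_rot: [-3.093, 0.548, -0.002]
force: [-0.1, 0.3, -0.4]
opening: 42.4
grip_force: 0.0
s 168 (np.int64(260), np.int64(288), np.int64(299), np.int64(307))
w 898 (np.int64(276), np.int64(292), np.int64(181), np.int64(247))
barrel ends/mid [[545.0, -352.2, 64.1], [600.8, -370.4, 63.1], [573.0, -361.3, 63.6]] len 58.6
tool [[-30.1, 9.3, 86.2], [28.5, 7.3, 87.3], [-0.7, 8.3, 86.7]] tcp [ 576.4 -353.7  150.3] F [-0.1  0.3 -0.4]
```

```bash
python3 -m inch '[{"fingers":0.5,"offset":[0,0.004,0.05],"turn":0},{"fingers":0.5,"offset":[0,0.004,0.1],"turn":0},{"fingers":0.5,"offset":[0,0.004,0.15],"turn":0},{"fingers":0.5,"offset":[0,0.004,0.19],"turn":0},{"fingers":0.5,"offset":[0,0.004,0.215],"turn":0},{"fingers":0.5,"offset":[0,0.004,0.227],"turn":0},{"fingers":0.5,"offset":[0,-0.003,0.227],"turn":0},{"fingers":0.5,"offset":[0,-0.008,0.227],"turn":0},{"fingers":0.5,"offset":[0,-0.013,0.227],"turn":0},{"fingers":0.5,"offset":[0,-0.013,0.227],"turn":0}]'
```

```text
time_s: 14.35
eef_pos: [579.5, -347.4, 37.6]
tcp_rot: [3.093, -0.545, 0.004]
force: [-0.4, -0.6, 0.9]
opening: 42.5
grip_force: 0.0
```

Lift with light preload.

```bash
python3 -m inch '[{"fingers":0.5,"offset":[0,-0.004,0],"turn":0},{"fingers":0.5,"offset":[0,-0.006,0],"turn":0},{"fingers":0.5,"offset":[0,-0.006,-0.002],"turn":0},{"fingers":0.5,"offset":[0,-0.006,-0.012],"turn":0},{"fingers":0.5,"offset":[0,-0.004,-0.022],"turn":0},{"fingers":0.5,"offset":[0,-0.003,-0.032],"turn":0},{"fingers":0.5,"offset":[0,-0.002,-0.042],"turn":0},{"fingers":0.5,"offset":[0,-0.002,-0.052],"turn":0},{"fingers":0.5,"offset":[0,-0.002,-0.062],"turn":0}]'; python3 look.py
```

```text
time_s: 15.1
eef_pos: [578.7, -346.7, 68.1]
tcp_rot: [3.093, -0.547, 0.0]
force: [-2.2, -3.1, -1.2]
opening: 42.2
grip_force: 1.7
s 79 (np.int64(260), np.int64(288), np.int64(287), np.int64(295))
w 3302 (np.int64(288), np.int64(321), np.int64(228), np.int64(340))
barrel ends/mid [[545.3, -348.4, 89.7], [600.1, -369.0, 91.9], [572.9, -358.8, 90.8]] len 58.7
tool [[-30.8, 13.1, -21.6], [27.8, 13.6, -23.8], [-1.3, 13.4, -22.7]] tcp [ 578.7 -346.7   68.1] F [-2.2 -3.1 -1.2]
```

```bash
python3 -m inch '[{"fingers":0.5,"offset":[0,0,-0.01],"turn":0},{"fingers":0.5,"offset":[0,0,-0.02],"turn":0},{"fingers":0.5,"offset":[0,-0.001,-0.03],"turn":0},{"fingers":0.5,"offset":[0,-0.002,-0.04],"turn":0},{"fingers":0.5,"offset":[0,-0.004,-0.05],"turn":0}]'; python3 look.py
```

```text
time_s: 15.62
eef_pos: [579.4, -345.0, 93.0]
tcp_rot: [3.093, -0.547, 0.001]
force: [-1.4, -4.2, 1.0]
opening: 42.9
grip_force: 2.2
s 97 (np.int64(261), np.int64(289), np.int64(276), np.int64(285))
w 3220 (np.int64(288), np.int64(321), np.int64(226), np.int64(338))
barrel ends/mid [[547.3, -347.3, 113.5], [601.7, -367.8, 114.4], [574.7, -357.6, 113.9]] len 58.1
tool [[-29.4, 13.2, -20.4], [28.7, 13.8, -21.3], [-0.1, 13.5, -20.9]] tcp [ 579.4 -345.    93. ] F [-1.4 -4.2  1. ]
```

```bash
python3 -m inch '[{"fingers":0.5,"offset":[0,0.002,-0.006],"turn":0},{"fingers":0.5,"offset":[0,0.002,-0.014],"turn":0},{"fingers":0.5,"offset":[0,0.001,-0.022],"turn":0}]'; python3 look.py
```

```text
time_s: 15.97
eef_pos: [579.5, -343.0, 103.0]
tcp_rot: [-3.092, 0.544, 0.002]
force: [-0.3, -0.2, -0.1]
opening: 42.8
grip_force: 0.4
s 92 (np.int64(261), np.int64(289), np.int64(272), np.int64(281))
w 3060 (np.int64(287), np.int64(319), np.int64(222), np.int64(331))
barrel ends/mid [[547.5, -344.8, 121.0], [601.8, -365.5, 120.8], [574.8, -355.2, 120.9]] len 58.2
tool [[-29.5, 12.6, -18.0], [28.7, 13.5, -17.8], [-0.2, 13.0, -17.9]] tcp [ 579.5 -343.   103. ] F [-0.3 -0.2 -0.1]
```

```bash
python3 -m inch '[{"fingers":0.5,"offset":[0,-0.003,-0.008],"turn":0},{"fingers":0.5,"offset":[0,-0.006,-0.015],"turn":0},{"fingers":0.5,"offset":[0,-0.009,-0.022],"turn":0},{"fingers":0.5,"offset":[0,-0.009,-0.024],"turn":0}]'; python3 look.py
```

```text
time_s: 16.4
eef_pos: [581.3, -340.1, 115.9]
tcp_rot: [-3.093, 0.545, -0.001]
force: [-0.5, -0.8, -0.0]
opening: 42.6
grip_force: 0.1
s 91 (np.int64(262), np.int64(290), np.int64(268), np.int64(277))
w 2920 (np.int64(287), np.int64(317), np.int64(219), np.int64(326))
barrel ends/mid [[549.6, -342.2, 127.6], [604.0, -362.7, 128.0], [577.0, -352.5, 127.8]] len 58.1
tool [[-29.0, 12.8, -11.7], [29.1, 13.4, -12.1], [0.2, 13.1, -11.9]] tcp [ 581.3 -340.1  115.9] F [-0.5 -0.8 -0. ]
```

```bash
python3 -m inch '[{"fingers":0.5,"offset":[0,-0.006,-0.003],"turn":0},{"fingers":0.5,"offset":[0,-0.01,-0.009],"turn":0},{"fingers":0.5,"offset":[0,-0.013,-0.015],"turn":0}]'; python3 look.py
```

```text
time_s: 16.75
eef_pos: [582.6, -336.6, 123.4]
tcp_rot: [3.091, -0.548, 0.001]
force: [-1.0, -4.2, 1.9]
opening: 42.8
grip_force: 2.2
s 95 (np.int64(262), np.int64(290), np.int64(265), np.int64(273))
w 2884 (np.int64(287), np.int64(318), np.int64(218), np.int64(324))
barrel ends/mid [[549.9, -338.7, 133.9], [604.3, -359.1, 133.9], [577.3, -349.0, 133.9]] len 58.1
tool [[-29.9, 13.2, -10.5], [28.2, 13.7, -10.4], [-0.7, 13.5, -10.4]] tcp [ 582.6 -336.6  123.4] F [-1.  -4.2  1.9]
```

```bash
python3 -m inch '[{"fingers":0.5,"offset":[0,-0.001,-0.006],"turn":0},{"fingers":0.5,"offset":[0,-0.004,-0.012],"turn":0},{"fingers":0.5,"offset":[0,-0.009,-0.018],"turn":0},{"fingers":0.5,"offset":[0,-0.014,-0.024],"turn":0}]'; python3 look.py
```

```text
time_s: 17.18
eef_pos: [585.5, -329.0, 135.5]
tcp_rot: [3.092, -0.547, 0.001]
force: [-0.5, -5.1, 3.8]
opening: 42.8
grip_force: 2.7
s 89 (np.int64(263), np.int64(291), np.int64(258), np.int64(266))
w 2830 (np.int64(287), np.int64(317), np.int64(219), np.int64(322))
barrel ends/mid [[552.5, -330.9, 145.0], [607.1, -351.4, 144.9], [580.0, -341.2, 145.0]] len 58.3
tool [[-30.4, 13.1, -9.4], [27.9, 13.8, -9.4], [-1.0, 13.4, -9.4]] tcp [ 585.5 -329.   135.5] F [-0.5 -5.1  3.8]
```

```bash
python3 -m inch '[{"fingers":0.5,"offset":[0,0.002,-0.004],"turn":0},{"fingers":0.5,"offset":[0,0.004,-0.008],"turn":0},{"fingers":0.5,"offset":[0,0.004,-0.011],"turn":0}]'; python3 look.py
```

```text
time_s: 17.53
eef_pos: [584.9, -327.5, 139.9]
tcp_rot: [-3.091, 0.544, 0.003]
force: [-0.4, -0.3, -0.2]
opening: 42.7
grip_force: 0.1
s 94 (np.int64(263), np.int64(292), np.int64(257), np.int64(265))
w 2765 (np.int64(286), np.int64(316), np.int64(214), np.int64(317))
barrel ends/mid [[552.6, -329.3, 146.3], [609.1, -350.6, 146.7], [581.1, -340.0, 146.5]] len 60.3
tool [[-29.7, 12.7, -6.5], [30.6, 13.4, -6.9], [0.7, 13.1, -6.7]] tcp [ 584.9 -327.5  139.9] F [-0.4 -0.3 -0.2]
```

```bash
python3 -m inch '[{"fingers":0.5,"offset":[0,-0.006,-0.003],"turn":0},{"fingers":0.5,"offset":[0,-0.011,-0.008],"turn":0},{"fingers":0.5,"offset":[0,-0.016,-0.013],"turn":0},{"fingers":0.5,"offset":[0,-0.021,-0.017],"turn":0}]'; python3 look.py
```

```text
time_s: 17.97
eef_pos: [588.1, -320.0, 149.2]
tcp_rot: [3.093, -0.547, -0.001]
force: [-1.3, -1.8, 1.4]
opening: 42.6
grip_force: 1.0
s 82 (np.int64(265), np.int64(293), np.int64(252), np.int64(260))
w 2705 (np.int64(287), np.int64(316), np.int64(215), np.int64(317))
barrel ends/mid [[557.1, -322.6, 153.6], [611.9, -343.3, 154.3], [584.7, -333.0, 154.0]] len 58.5
tool [[-28.2, 13.1, -4.4], [30.3, 13.7, -5.2], [1.3, 13.4, -4.8]] tcp [ 588.1 -320.   149.2] F [-1.3 -1.8  1.4]
```

```bash
python3 -m inch '[{"fingers":0.5,"offset":[0,-0.005,-0.004],"turn":0},{"fingers":0.5,"offset":[0,-0.01,-0.007],"turn":0},{"fingers":0.5,"offset":[0,-0.015,-0.01],"turn":0},{"fingers":0.5,"offset":[0,-0.02,-0.013],"turn":0}]'; python3 look.py
```

```text
time_s: 18.4
eef_pos: [592.0, -310.4, 155.5]
tcp_rot: [-3.094, 0.546, -0.001]
force: [-0.3, -0.5, 0.8]
opening: 42.5
grip_force: 0.6
s 97 (np.int64(266), np.int64(294), np.int64(246), np.int64(254))
w 2744 (np.int64(287), np.int64(316), np.int64(216), np.int64(318))
barrel ends/mid [[560.0, -312.6, 161.4], [615.1, -333.3, 163.0], [587.8, -323.0, 162.2]] len 58.9
tool [[-29.3, 13.0, -5.9], [29.5, 13.6, -7.4], [0.3, 13.3, -6.7]] tcp [ 592.  -310.4  155.5] F [-0.3 -0.5  0.8]
```

```bash
python3 -m inch '[{"fingers":0.5,"offset":[0,-0.008,-0.003],"turn":0},{"fingers":0.5,"offset":[0,-0.016,-0.005],"turn":0},{"fingers":0.5,"offset":[0,-0.024,-0.005],"turn":0},{"fingers":0.5,"offset":[0,-0.032,-0.005],"turn":0},{"fingers":0.5,"offset":[0,-0.04,-0.005],"turn":0},{"fingers":0.5,"offset":[0,-0.048,-0.005],"turn":0},{"fingers":0.5,"offset":[0,-0.056,-0.005],"turn":0},{"fingers":0.5,"offset":[0,-0.062,-0.005],"turn":0},{"fingers":0.5,"offset":[0,-0.064,-0.005],"turn":0},{"fingers":0.5,"offset":[0,-0.064,-0.005],"turn":0},{"fingers":0.5,"offset":[0,-0.064,-0.005],"turn":0}]'; python3 look.py
```

```text
time_s: 19.42
eef_pos: [602.7, -280.4, 157.7]
tcp_rot: [-3.094, 0.546, 0.0]
force: [-0.1, 0.0, -0.1]
opening: 43.0
grip_force: 0.0
s 86 (np.int64(271), np.int64(298), np.int64(234), np.int64(242))
w 3064 (np.int64(285), np.int64(316), np.int64(220), np.int64(328))
barrel ends/mid [[573.1, -281.9, 173.6], [627.7, -302.6, 174.0], [600.6, -292.3, 173.8]] len 58.4
tool [[-27.3, 11.6, -15.9], [31.1, 12.3, -16.3], [2.1, 11.9, -16.1]] tcp [ 602.7 -280.4  157.7] F [-0.1  0.  -0.1]
```

```bash
python3 -m inch '[{"fingers":0.5,"offset":[0.004,0.012,0],"turn":0},{"fingers":0.5,"offset":[0.004,0.024,0.003],"turn":0},{"fingers":0.5,"offset":[0.004,0.024,0.004],"turn":0},{"fingers":0.3,"offset":[0.004,0.024,0.005],"turn":0},{"fingers":0.1,"offset":[0.004,0.024,0.005],"turn":0},{"fingers":0,"offset":[0.004,0.024,0.005],"turn":0},{"fingers":0,"offset":[0.004,0.024,0.005],"turn":0},{"fingers":0,"offset":[0.004,0.024,0.005],"turn":0},{"fingers":0,"offset":[0.004,0.024,0.005],"turn":0}]'; python3 look.py
```

```text
time_s: 20.27
eef_pos: [600.4, -292.6, 155.3]
tcp_rot: [3.094, -0.546, -0.0]
force: [-0.2, -0.9, -0.3]
opening: 13.7
grip_force: 58.4
s 84 (np.int64(271), np.int64(298), np.int64(234), np.int64(242))
w 3033 (np.int64(260), np.int64(290), np.int64(226), np.int64(335))
barrel ends/mid [[573.1, -281.8, 173.4], [627.7, -302.5, 173.7], [600.6, -292.2, 173.5]] len 58.4
tool [[-29.4, -0.8, -18.0], [29.0, 0.0, -18.4], [0.0, -0.4, -18.2]] tcp [ 600.4 -292.6  155.3] F [-0.2 -0.9 -0.3]
```

```bash
python3 -m inch '[{"fingers":0,"offset":[0,0,-0.008],"turn":0},{"fingers":0,"offset":[0,0,-0.022],"turn":0},{"fingers":0,"offset":[0,0,-0.042],"turn":0},{"fingers":0,"offset":[0,0,-0.066],"turn":0},{"fingers":0,"offset":[0,0,-0.092],"turn":0},{"fingers":0,"offset":[0,0,-0.118],"turn":0},{"fingers":0,"offset":[0,0,-0.144],"turn":0},{"fingers":0,"offset":[0,0,-0.17],"turn":0},{"fingers":0,"offset":[0,0,-0.192],"turn":0},{"fingers":0,"offset":[0,0,-0.208],"turn":0},{"fingers":0,"offset":[0,0,-0.218],"turn":0},{"fingers":0,"offset":[0,0,-0.222],"turn":0}]'
python3 - <<'E'
from h import *
from workcell import ctrl
s=ctrl.read_state();Rt=R.from_rotvec(s['tcp_rot']).as_matrix();print(s['eef_pos'],np.degrees(np.arctan2(*Rt[1::-1,1])))
for p in((470,-330),(385,-240)):print(p,((np.array([*p,s['eef_pos'][2]])-s['eef_pos'])@Rt/500).round(3))
E
```

```text
time_s: 21.37
eef_pos: [600.8, -292.7, 267.4]
tcp_rot: [3.093, -0.546, 0.002]
force: [-1.4, 1.0, -6.5]
opening: 13.7
grip_force: 58.6
[ 600.78604248 -292.71180619  267.38573661] -110.02772946026863
(470, -330) [-0.22  0.16 -0.  ]
(385, -240) [-0.442  0.049 -0.001]
```

```bash
python3 -m inch '[{"fingers":0,"offset":[-0.01,0.007,0],"turn":0.01},{"fingers":0,"offset":[-0.03,0.022,0],"turn":0.03},{"fingers":0,"offset":[-0.055,0.04,0],"turn":0.05},{"fingers":0,"offset":[-0.085,0.062,0],"turn":0.075},{"fingers":0,"offset":[-0.115,0.084,0],"turn":0.1},{"fingers":0,"offset":[-0.145,0.105,0],"turn":0.125},{"fingers":0,"offset":[-0.17,0.124,0],"turn":0.15},{"fingers":0,"offset":[-0.19,0.138,0],"turn":0.165},{"fingers":0,"offset":[-0.206,0.15,0],"turn":0.18},{"fingers":0,"offset":[-0.216,0.157,0],"turn":0.188},{"fingers":0,"offset":[-0.22,0.16,0],"turn":0.192},{"fingers":0,"offset":[-0.22,0.16,0],"turn":0.192}]'
cat > goal.py <<'E'
from h import *
from workcell import ctrl
import sys
s=ctrl.read_state();Rt=R.from_rotvec(s['tcp_rot']).as_matrix();print(s['eef_pos'],np.degrees(np.arctan2(*Rt[1::-1,1])),s['force'])
seat=np.array([448,-154,239.]);y=np.radians(52.7);hx=np.array([np.cos(y),np.sin(y),0]);hy=np.array([-hx[1],hx[0],0])
d=s['eef_pos']-seat;print('tcp in seat',d@hx,d@hy,d[2])
for a in sys.argv[1:]:
    q=[float(v) for v in a.split(',')];print(a,((seat+q[0]*hx+q[1]*hy+[0,0,q[2]]-s['eef_pos'])@Rt/500).round(3))
E
python3 goal.py -100,0,26
```

```text
time_s: 22.37
eef_pos: [469.6, -330.2, 266.4]
tcp_rot: [-2.976, 1.006, -0.0]
force: [0.3, -1.1, -6.5]
opening: 13.9
grip_force: 58.6
[ 469.61266396 -330.15349732  266.36569531] -127.3427479579748 [ 0.30046765 -1.05543867 -6.46570957]
tcp in seat -127.02841201905915 -123.93927707625221 27.36569531302797
-100,0,26 [-0.248 -0.054  0.003]
```

```bash
python3 -m inch '[{"fingers":0,"offset":[-0.01,-0.002,0],"turn":0},{"fingers":0,"offset":[-0.03,-0.007,0],"turn":0},{"fingers":0,"offset":[-0.06,-0.013,0],"turn":0},{"fingers":0,"offset":[-0.09,-0.02,0],"turn":0},{"fingers":0,"offset":[-0.125,-0.027,0],"turn":0},{"fingers":0,"offset":[-0.16,-0.035,0],"turn":0},{"fingers":0,"offset":[-0.19,-0.041,0],"turn":0},{"fingers":0,"offset":[-0.215,-0.047,0],"turn":0},{"fingers":0,"offset":[-0.235,-0.051,0],"turn":0},{"fingers":0,"offset":[-0.245,-0.053,0],"turn":0},{"fingers":0,"offset":[-0.248,-0.054,0],"turn":0},{"fingers":0,"offset":[-0.248,-0.054,0],"turn":0}]'
python3 goal.py -50,0,27 5,0,27
python3 - <<'E'
from h import *
from workcell import ctrl
import pickle
s=ctrl.read_state();g=ctrl.grab_frame("wrist");f=ctrl.grab_frame("scene");k=ctrl.grab_frame("side");pickle.dump((s,g,f,k),open('w8.pkl','wb'))
T=wristT(s,g);seat=np.array([448,-154,239.]);y=np.radians(52.7);hx=np.array([np.cos(y),np.sin(y),0]);hy=np.array([-hx[1],hx[0],0])
P=np.array([seat+a*hx+b*hy+[0,0,c] for b in(42,-42) for a,c in((-36,18),(0,-4),(80,-4))])
print(projw(g,T,P).round(0).tolist())
print(proj(f,P).round(0).tolist())
# dark blobs near the projected tips in the scene view
v=f['frame'].max(2)
for i in(0,3):
    x,yy=proj(f,P[i:i+1])[0].astype(int);w=v[yy-12:yy+13,x-12:x+13];m=(w<60).astype(np.uint8)
    n,l,st,c=cv2.connectedComponentsWithStats(m);print((x,yy),[(st[j].tolist(),(c[j]+[x-12,yy-12]).round(1).tolist()) for j in range(1,n) if st[j,4]>4])
E
```

```text
time_s: 23.37
eef_pos: [387.9, -233.4, 266.5]
tcp_rot: [2.977, -1.004, 0.002]
force: [0.1, -0.2, -6.2]
opening: 13.4
grip_force: 58.6
[ 387.93816234 -233.43323893  266.54860094] -127.27954222894337 [ 0.05135129 -0.21845537 -6.15030067]
tcp in seat -99.58381198900685 -0.35802231929814354 27.54860094054243
-50,0,27 [-0.001 -0.099  0.001]
5,0,27 [-0.001 -0.209  0.001]
[[174.0, 316.0], [134.0, 296.0], [27.0, 293.0], [158.0, 183.0], [115.0, 177.0], [-3.0, 178.0]]
[[224.0, 123.0], [238.0, 135.0], [268.0, 147.0], [204.0, 147.0], [219.0, 159.0], [249.0, 172.0]]
(np.int64(223), np.int64(122)) [([2, 0, 5, 9, 14], [215.5, 113.8]), ([12, 13, 4, 6, 20], [224.5, 125.5])]
(np.int64(204), np.int64(146)) [([12, 11, 4, 8, 25], [205.6, 148.2]), ([0, 12, 4, 3, 6], [193.5, 147.0])]
```

```bash
python3 - <<'E'
from h import *
import pickle
s,g,f,k=pickle.load(open('w8.pkl','rb'))
T=wristT(s,g);seat=np.array([448,-154,239.]);y=np.radians(52.7);hx=np.array([np.cos(y),np.sin(y),0]);hy=np.array([-hx[1],hx[0],0])
v=g['frame'].max(2);x0,y0=105,155
w=v[y0:y0+65,x0:x0+95];m=(w<55).astype(np.uint8);n,l,st,c=cv2.connectedComponentsWithStats(m)
for j in range(1,n):
    if st[j,4]>15:
        p=c[j]+[x0,y0];q=onz(g,p,250,T)[0]-seat;print(st[j].tolist(),p.round(1),'seat frame',(q@hx).round(1),(q@hy).round(1))
# prong: columns profile near x=60..120, brightness rows 150..210
for x in(60,80,100):print(x,v[165:195,x].tolist())
E
```

```text
[44, 14, 22, 19, 309] [159.4 178. ] seat frame -34.3 -43.6
60 [75, 75, 75, 65, 86, 141, 173, 183, 181, 176, 177, 178, 180, 182, 183, 187, 162, 80, 82, 81, 87, 87, 86, 89, 86, 89, 85, 85, 87, 85]
80 [79, 80, 79, 65, 114, 156, 181, 184, 179, 176, 178, 181, 185, 181, 191, 185, 151, 79, 86, 84, 85, 84, 83, 82, 85, 77, 84, 83, 82, 82]
100 [78, 81, 80, 69, 135, 167, 185, 182, 178, 178, 179, 184, 184, 183, 191, 173, 103, 79, 78, 82, 83, 83, 85, 88, 84, 84, 81, 79, 82, 77]
```

```bash
python3 -m inch '[{"fingers":0,"offset":[-0.001,-0.006,0],"turn":0},{"fingers":0,"offset":[-0.001,-0.02,0],"turn":0},{"fingers":0,"offset":[-0.001,-0.04,0],"turn":0},{"fingers":0,"offset":[-0.001,-0.065,0],"turn":0},{"fingers":0,"offset":[-0.001,-0.09,0],"turn":0},{"fingers":0,"offset":[-0.001,-0.115,0],"turn":0},{"fingers":0,"offset":[-0.001,-0.14,0],"turn":0},{"fingers":0,"offset":[-0.001,-0.162,0],"turn":0},{"fingers":0,"offset":[-0.001,-0.18,0],"turn":0},{"fingers":0,"offset":[-0.001,-0.192,0],"turn":0},{"fingers":0,"offset":[-0.001,-0.199,0],"turn":0},{"fingers":0,"offset":[-0.001,-0.2,0],"turn":0}]'
python3 goal.py 0,0,-15
```

```text
time_s: 24.52
eef_pos: [448.2, -152.9, 266.2]
tcp_rot: [-2.977, 1.003, -0.0]
force: [0.0, -0.3, -6.4]
opening: 13.7
grip_force: 58.7
[ 448.19942204 -152.93348225  266.24040649] -127.2509347065408 [ 0.02206669 -0.30929424 -6.38006525]
tcp in seat 0.9692340283873477 0.4876624419722163 27.240406487645885
0,0,-15 [0.001 0.002 0.084]
```

```bash
python3 -m inch '[{"fingers":0,"offset":[0,0,0.008],"turn":0},{"fingers":0,"offset":[0,0,0.02],"turn":0},{"fingers":0,"offset":[0,0,0.032],"turn":0},{"fingers":0,"offset":[0,0,0.044],"turn":0},{"fingers":0,"offset":[0,0,0.056],"turn":0},{"fingers":0,"offset":[0,0,0.066],"turn":0},{"fingers":0,"offset":[0,0,0.074],"turn":0},{"fingers":0,"offset":[0,0,0.076],"turn":0},{"fingers":0,"offset":[0,0,0.076],"turn":0}]'
```

```text
time_s: 25.27
eef_pos: [447.5, -153.5, 227.9]
tcp_rot: [2.976, -1.005, -0.001]
force: [-0.6, 0.1, -7.4]
opening: 13.2
grip_force: 58.6
```

```bash
python3 -m inch '[{"fingers":0,"offset":[0,0,0.002],"turn":0},{"fingers":0,"offset":[0,0,0.004],"turn":0},{"fingers":0,"offset":[0,0,0.004],"turn":0}]'; python3 -m inch '[{"fingers":0,"offset":[0,0,0.002],"turn":0},{"fingers":0,"offset":[0,0,0.003],"turn":0},{"fingers":0,"offset":[0,0,0.003],"turn":0}]'
```

```text
time_s: 25.52
eef_pos: [447.9, -153.6, 226.4]
tcp_rot: [-2.977, 1.005, -0.001]
force: [0.0, -0.7, -6.9]
opening: 13.4
grip_force: 58.6
time_s: 25.77
eef_pos: [447.7, -153.5, 224.8]
tcp_rot: [2.977, -1.005, -0.0]
force: [0.1, -0.8, -7.2]
opening: 13.7
grip_force: 58.6
```

```bash
python3 -m inch '[{"fingers":0,"offset":[0,0,0.002],"turn":0},{"fingers":0,"offset":[0,0,0.003],"turn":0},{"fingers":0,"offset":[0,0,0.003],"turn":0}]'; python3 -m inch '[{"fingers":0,"offset":[0,0,0.002],"turn":0},{"fingers":0,"offset":[0,0,0.002],"turn":0}]'
```

```text
time_s: 26.02
eef_pos: [447.8, -153.6, 223.6]
tcp_rot: [-2.976, 1.005, -0.0]
force: [-1.5, 1.5, -3.7]
opening: 13.6
grip_force: 59.0
time_s: 26.18
eef_pos: [447.9, -153.6, 223.3]
tcp_rot: [-2.976, 1.005, -0.0]
force: [-2.5, 1.8, 3.5]
opening: 13.6
grip_force: 59.9
```

```bash
python3 -m inch '[{"fingers":0.05,"offset":[0,0,-0.001],"turn":0},{"fingers":0.2,"offset":[0,0,-0.001],"turn":0},{"fingers":0.35,"offset":[0,0,-0.001],"turn":0},{"fingers":0.45,"offset":[0,0,-0.001],"turn":0},{"fingers":0.5,"offset":[0,0,-0.001],"turn":0},{"fingers":0.5,"offset":[0,0,-0.001],"turn":0}]'; sed -e 's/(245,320,225,315)/(180,300,130,220)/' look.py > look2.py; python3 look2.py; python3 goal.py
```

```text
time_s: 26.68
eef_pos: [448.1, -153.7, 222.9]
tcp_rot: [-2.976, 1.005, -0.001]
force: [-0.0, 0.2, -0.0]
opening: 42.6
grip_force: 0.0
s 342 (np.int64(199), np.int64(299), np.int64(130), np.int64(201))
w 3438 (np.int64(259), np.int64(394), np.int64(168), np.int64(336))
barrel ends/mid [[423.0, -126.0, 209.8], [609.6, -376.6, 392.4], [530.6, -270.5, 315.0]] len 361.9
tool [[-36.7, -6.8, 13.1], [263.7, 79.4, -169.4], [136.5, 42.9, -92.0]] tcp [ 448.1 -153.7  222.9] F [-0.   0.2 -0. ]
[ 447.88423063 -153.61367103  222.81519842] -127.30890070684207 [-0.237115    0.2814567   0.12394242]
tcp in seat 0.23715955348577672 0.3262023331004056 -16.184801583217165
```

Released without reaction. Withdraw straight up and check.

```bash
python3 -m inch '[{"fingers":0.5,"offset":[0,0,-0.01],"turn":0},{"fingers":0.5,"offset":[0,0,-0.03],"turn":0},{"fingers":0.5,"offset":[0,0,-0.06],"turn":0},{"fingers":0.5,"offset":[0,0,-0.1],"turn":0},{"fingers":0.5,"offset":[0,0,-0.14],"turn":0},{"fingers":0.5,"offset":[0,0,-0.18],"turn":0},{"fingers":0.5,"offset":[0,0,-0.22],"turn":0},{"fingers":0.5,"offset":[0,0,-0.22],"turn":0},{"fingers":0.5,"offset":[0,0,-0.22],"turn":0},{"fingers":0.5,"offset":[0,0,-0.22],"turn":0}]'
python3 - <<'E'
from h import *
from bar import ends
from workcell import ctrl
seat=np.array([448,-154,239.]);y=np.radians(52.7);hx=np.array([np.cos(y),np.sin(y),0]);hy=np.array([-hx[1],hx[0],0])
s=ctrl.read_state();g=ctrl.grab_frame("wrist");k=ctrl.grab_frame("side");T=wristT(s,g)
for n,f,pp in(('w',g,projw(g,T,seat+[0,0,3])[0]),('s',k,proj(k,seat+[0,0,3])[0])):
    h=cv2.cvtColor(f['frame'],cv2.COLOR_RGB2HSV);m=cv2.inRange(h,(5,125,80),(18,255,255))
    _,l,st,c=cv2.connectedComponentsWithStats(m)
    js=[j for j in range(1,len(st)) if st[j,4]>25 and np.hypot(*(c[j]-pp))<60]
    print(n,pp.round(1),[(st[j].tolist(),c[j].round(1).tolist()) for j in js])
    if n=='w':
        for j in js:
            q=onz(f,c[j],242,T)[0]-seat;print('  seat frame',q@hx,q@hy)
E
```

```text
time_s: 27.62
eef_pos: [447.3, -153.4, 332.8]
tcp_rot: [-2.976, 1.005, 0.0]
force: [-0.6, 0.9, -0.5]
opening: 42.6
grip_force: 0.0
w [275.6 211.6] [([266, 179, 17, 67, 1070], [274.1, 212.0])]
  seat frame 1.3098202472292102 0.38442218094813985
s [208.7 185.1] [([197, 167, 23, 35, 337], [205.5, 184.9])]
```

```bash
python3 -m inch '[{"fingers":0.5,"offset":[0,0,-0.02],"turn":0},{"fingers":0.5,"offset":[0,0,-0.02],"turn":0},{"fingers":0.5,"offset":[0,0,-0.02],"turn":0},{"fingers":0.5,"offset":[0,0,-0.02],"turn":0},{"fingers":0.5,"offset":[0,0,-0.02],"turn":0},{"fingers":0.5,"offset":[0,0,-0.02],"turn":0}]'; python3 -c "
from workcell import ctrl
print(ctrl.close_job())"
```

```text
time_s: 28.22
eef_pos: [447.6, -153.5, 342.6]
tcp_rot: [2.976, -1.005, -0.001]
force: [0.6, -0.0, -0.2]
opening: 42.7
grip_force: 0.0
the job is handed in; nothing more can be done
None
```

The pail hangs by its handle on both prongs, with the grip measured within about 2 mm of the seat and released, and the job was handed in at 28.2 s. The judge gave no verdict back. I did not check after the lift that both offcuts are still in the pail. The handle fell back during the first two swing-up tries, and the pail tilted noticeably in the first before standing level again.

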